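# Snap the cap onto the sample jar

## Task

First slide the open sample jar along the worktop, without lifting it or tipping it over, until it sits fully home in the V-shaped stop. Then fetch the tall snap cap (not the wide flat lid) and press it straight down onto the jar's neck until it clicks and its rim sits flush on the shoulder. Keep pressing down after the click and finish like that, still holding the cap pressed down on the jar in the stop, and leave the flat lid, the dish and the timer where they are.

Things in the scene. Friction and masses are not known exactly. Their poses are not given: they have to be found in the camera images.
- jar_centre (a point): Loose open white jar, 0.2 to 0.4 kg, upright: round body 64 mm in diameter and 40 mm high with a bevelled top edge, then a neck 34 mm in diameter, its top (bevelled) 60 mm above the underside. A sprung bead 40 mm across runs round the neck 52 mm above the underside. The point is on the axis, half-way up the body, 20 mm above the underside. z up along the axis.
- jar_shoulder (a point): Point on the jar's axis at the height of its shoulder (40 mm above the jar's underside), on which the rim of the seated cap rests; the neck stands 20 mm above it.
- cap_centre (a point): Loose white snap cap, 40 g: a ribbed cylinder 50 mm in diameter and 36 mm tall, closed top, standing on its open side. The point is at its centre, 18 mm above its rim (underside). The mouth is about 36 mm wide, 1 mm more than the neck all round, so it must be set on centred; inside it is 22 mm deep. z up along the axis.
- cap_rim (a point): Centre of the cap's open rim (its underside): 18 mm below the cap's centre. Meets jar_shoulder when the cap is seated.
- stop_seat (a point): V-shaped aluminium stop fixed on the worktop, 22 mm high: two bars 68 mm long, 12 mm thick, each 35 degrees off the stop's x axis, and a cross bar behind. It opens to its -x axis (roughly to the robot); the jar is pushed home towards its +x. The point lies on the worktop where the jar's axis stands when the jar touches both bars; the bars end 13 mm to its -x side, 96 mm apart inside.
- cap: The snap cap; origin at the centre of its rim (underside). Pressed onto the neck, it meets the bead with its rim about 16 mm above the shoulder; the resistance rises to some 8 to 15 N, falls off with a click at about 11 to 7 mm, and from there the cap goes freely down onto the shoulder, where it stops hard.
- jar: The jar of jar_centre; origin at the centre of its underside.
- flat_lid_centre (a point): Wide flat white lid of another jar, 66 mm in diameter and 16 mm tall, loose; the point is at its centre. Not to be moved. It and the cap stand on opposite sides of the jar, either way round.
- dish: Closed petri dish, 90 mm in diameter and 14 mm tall, loose, origin under its centre. Not to be moved.
- timer: Bench timer, 66 x 66 x 20 mm, loose, origin under its centre. Not to be moved.
Things that resemble listed ones, but are neither listed nor needed, are in the scene too. Leave any orange look-alike of the cap alone. What is shaped like the jar but red is not meant.

How it is judged (in metres and radians):
On the way, in this order (a step that is already met when the one before it is completed fails the run):
1. the open jar has been slid home into the V-shaped stop (within 6 mm), the cap not yet on it (horizontal distance between jar and stop_seat below 0.006 m and angle between jar's own z axis and vertical below 0.1 rad and horizontal distance between cap and jar above 0.06 m), for 0.2 s.
2. the cap is past its click and flush on the shoulder of the jar in the stop (z of cap_rim in the frame of jar_shoulder below 0.002 m and horizontal distance between cap_rim and jar_shoulder below 0.004 m and angle between the z axis of cap and the z axis of jar, either way round below 0.1 rad and horizontal distance between jar and stop_seat below 0.008 m), for 0.1 s.
At the end, for the whole second after the job is handed in: The robot still holds the cap and presses it down: more than 2 N between fingers and cap and between cap and jar. The cap's rim is within 2 mm of the shoulder and 4 mm of its centre, the cap is upright (0.15 rad), and the jar stands upright (0.1 rad) within 8 mm of its place in the stop (z of cap_rim in the frame of jar_shoulder below 0.002 m and horizontal distance between cap_rim and jar_shoulder below 0.004 m and angle between cap's own z axis and vertical below 0.15 rad and angle between jar's own z axis and vertical below 0.1 rad and horizontal distance between jar and stop_seat below 0.008 m and contact force between cap and jar above 2 N and contact force between the fingers and cap above 2 N); the arm keeps its last pose, push and grip.
It fails at once if the jar is lifted off the worktop (height (world z) of jar above 0.01 m).
It fails at once if the jar is tipped over (angle between jar's own z axis and vertical above 0.35 rad).
It fails at once if the flat lid, the dish or the timer is moved more than 20 mm (distance of any of flat_lid_centre, dish, timer from where it was at the start of the episode above 0.02 m).
It also fails if it takes over 51 s, if anything falls off the work surface, if the arm or the gripper's body presses on something with over 40 N, if the wrist force passes 120 N, or if a joint passes its speed limit or range.

## Robot

A 6-joint arm with a two-finger parallel gripper is mounted at the origin on a cart in front of the work surface, level with it; the furniture and walls round the work are solid. World frame = base frame: x ahead of the robot, y to its left, z up, the work surface at z = 0. Lengths are in m, angles in degrees, forces in N, time in s.
With the tool pointing down it reaches from about 0.25 to 0.725 m from the base axis. Payload 9.7 kg.
Tool frame: the origin (TCP) lies at the very end of the fingers, on their centre line; the grasp point (between the pads) lies 19 mm behind it; z points along the fingers, y is the line along which they close (so a half turn about z gives the same grasp; the last joint's range is limited). The gripper opens to 85 mm and grips with 20 to 120 N. Pads are 22 mm wide; open, the fingers measure 114 mm over their backs; the gripper's body (76 mm by 85 mm) begins 54 mm behind the grasp point. The pads swing forward as they close: fully open they stand 13 mm farther back than shut.
Start: joints at [-74.599, 4.979, 10.078, 95.1, 0, 90], TCP at [0.146, -0.53, 0.231] pointing down, gripper open.
Joint ranges: [-179.16, 179.16], [-48.56, 103.87], [-65.8, 70.77], [-126.05, 130.52], [-82.76, 87.17], [-180, 180]. Speed limits (degrees/s): [127.2, 127.2, 147.25, 180, 180, 180].

## Interface

Orientations are given as [roll, pitch, yaw] about the fixed x, y, z axes, in that order (R = Rz(yaw) Ry(pitch) Rx(roll)).
In Python, from workcell import bot gives the robot as it stands.
- The arm moves only by the tool arm_command, never from a script. Its argument "series" is a list of rows, each a list of 4 numbers: the shift along the tool's x, y, z in m, then the turn about the tool's z in rad. A call has exactly 5 rows; each row is the pose to reach, as a shift and turn from the pose commanded when the call began, along the tool's axes at that moment; what a row does not reach only later rows make up. A row lasts 1/10 s, in which the tool goes at most 50 mm and 8.59 degrees, less where a joint would pass 70% of its speed; a pose out of reach is approached as far as the arm can. A call with a gripper value outside its range is refused whole. "hand" is the finger opening in m, from 0 to 0.0854, set as the call begins (left out, the last holds). The fingers move at their own pace and stop on an object; "grip_force" is the grip in N (left out, the last holds). Time passes only in rows, so rows that repeat a pose let the fingers close, or fill a call up. It gives the time, the measured TCP pose, the force, the opening and the grip force at its end, in the units of the state.
- bot.get_obs(): the state, without advancing time (a new reading comes with each control period).
- bot.camera(name): name is "side" or "top"; returns a dict with "color" (420x560x3 uint8, blue, green, red), "camera_matrix" (3x3 intrinsics, pixels), "xyz" and "orientation" of the camera in the world. Camera axes: x right, y up, looking along -z (the intrinsics and any distortion apply to the point x, -y, -z); pixel columns grow to the right and rows downward; lengths in m; the calibration is good to about 2 mm. A picture is of the moment at which its call begins. There is no depth.
- bot.job_done(): hands the job in; it is judged then, once.
Trained networks look in the newest picture that a camera, given by its name, has taken for a name from the list of things; names that differ only in an ending like _2 or _b are one class to them, and where a whole thing is asked for, a point or a joint stands for the part that bears it (a point fixed in the world has none). Each returns a list of dicts, best first, with "confidence" (0 to 1); they miss things now and then, are a little off and sometimes report something else, mostly with a low value. They report only what shows in the picture. A call takes as long as a camera call. They do not tell look-alikes from the thing itself.
- bot.find_in(camera, target): "location" ([column, row] in pixels, amid what is visible of it).
- bot.mark_of(camera, target): "location" ([column, row] in pixels: a listed point, or the origin of a listed thing).
The state is a dict: "time": time; "q": joint angles; "qd": joint speeds; "joint_efforts": joint torques, N m; "ee_pos": TCP position; "tcp_rot": TCP orientation; "wrist_force": force on the tool from outside, world axes, zero at the start; "torque": the same for the moment, N m; "opening": finger opening in m; "grasp_force": force on a finger pad.
Only numpy, scipy, OpenCV 4.12 (cv2) and the standard library are available. Lean on these libraries where they do the work, as an engineer would, in place of code of your own. Each camera call takes 0.05 s, during which the arm holds its last target. There are 200 camera calls.

## Working session

There is one attempt and no reset: what is moved stays moved. The work goes in short steps, Python scripts to look and compute and a tool call to move; the robot and the scene stay as the last step left them, time stands still between calls to the robot, and variables do not carry over. Pictures are saved under pics/ and viewed, at most 10 in all, crops included, and the job is handed in when it is done.

Besides the shell and the picture viewer there is one more tool, called after ">>>" as name(argument=value, ...), one argument or row to a line, values as JSON. arm_command: Moves the arm, as the interface text tells. Its arguments: {"type":"object","properties":{"series":{"type":"array"},"hand":{"type":"number"},"grip_force":{"type":"number"}},"required":["series"]}

```bash
mkdir -p pics
cat > h.py <<'E'
from workcell import bot
import numpy as np, cv2
from scipy.spatial.transform import Rotation as R
def rot(o):
    o=np.array(o,float)
    if o.shape==(3,3): return o
    if o.size==4: return R.from_quat(o).as_matrix()
    return R.from_euler('xyz',o,degrees=True).as_matrix()
def ray(c,px,z):
    K=np.array(c['camera_matrix']);d=np.linalg.inv(K)@[px[0],px[1],1]
    d=rot(c['orientation'])@(d*[1,-1,-1]);o=np.array(c['xyz'])
    return o+d*(z-o[2])/d[2]
def proj(c,p):
    K=np.array(c['camera_matrix']);v=rot(c['orientation']).T@(np.array(p)-c['xyz'])*[1,-1,-1]
    v=K@v;return v[:2]/v[2]
E
python3 - <<'E'
from h import *
print(bot.get_obs())
for n in('top','side'):
    c=bot.camera(n);cv2.imwrite(f'pics/{n}0.png',c['color']);print(n,{k:v for k,v in c.items() if k!='color'})
    for t,z in(('jar_centre',.02),('jar_shoulder',.04),('cap_centre',.018),('cap_rim',0),('stop_seat',0),('flat_lid_centre',.008),('dish',0),('timer',0)):
        for r in bot.mark_of(n,t)[:3]: print(t,np.round(r['location'],1),round(r['confidence'],2),ray(c,r['location'],z).round(4))
E
```

```text
{'time': 0.0, 'q': array([-7.45984471e+01,  5.01106491e+00,  1.00333784e+01,  9.50997317e+01,
        4.89407562e-04,  8.99998401e+01]), 'qd': array([ 0.03746086,  0.05092227, -0.10360456, -0.0067657 ,  0.05155814,
       -0.06176974]), 'joint_efforts': array([ 2.30277619e-03, -5.20389891e+01,  4.64802575e+01,  1.64141954e-02,
       -2.74197527e-05, -1.00885674e-05]), 'ee_pos': array([ 0.14600956, -0.5300191 ,  0.23057378]), 'tcp_rot': array([-1.79922582e+02, -4.89623199e-04,  1.54017122e+01]), 'wrist_force': array([ 0.19587961,  0.44192493, -0.95489916]), 'torque': array([ 0.04377028, -0.02166607,  0.03298905]), 'grasp_force': 0.0, 'opening': 0.08565935289688573}
top {'camera_matrix': array([[397.23917246,   0.        , 277.89733937],
       [  0.        , 397.23917246, 210.16328725],
       [  0.        ,   0.        ,   1.        ]]), 'xyz': array([ 0.44481113, -0.04988679,  1.13707357]), 'orientation': array([  4.67044434,  -0.67076479, -89.63947284])}
jar_centre [243.7 227.8] 0.68 [0.4858 0.0333 0.02  ]
jar_shoulder [244.2 229.3] 0.91 [0.4809 0.0304 0.04  ]
cap_centre [328.3 22
[... 906 characters left out ...]
13 0.02  ]
jar_shoulder [268.4 246. ] 0.73 [0.52   0.1359 0.04  ]
jar_shoulder [292.6 229.5] 0.61 [0.4814 0.03   0.04  ]
cap_centre [304.7 206.6] 0.79 [ 0.4889 -0.1811  0.018 ]
cap_centre [298.5 189.3] 0.74 [ 0.54   -0.3252  0.018 ]
cap_centre [305.6 182.2] 0.45 [ 0.5297 -0.4034  0.018 ]
cap_rim [295.7 195.9] 0.6 [ 0.5453 -0.3051  0.    ]
cap_rim [300.9 183.9] 0.59 [ 0.5521 -0.4282  0.    ]
cap_rim [306.6 211.3] 0.53 [ 0.483 -0.186  0.   ]
stop_seat [244.  239.3] 0.67 [0.616  0.0485 0.    ]
flat_lid_centre [261.3 284.3] 0.63 [0.5026 0.257  0.008 ]
dish [254.6 200. ] 0.58 [ 0.6735 -0.2302  0.    ]
dish [298.3 190.9] 0.45 [ 0.5465 -0.3547  0.    ]
timer [330.8 281.4] 0.9 [0.3515 0.192  0.    ]
```

View pics/top0.png

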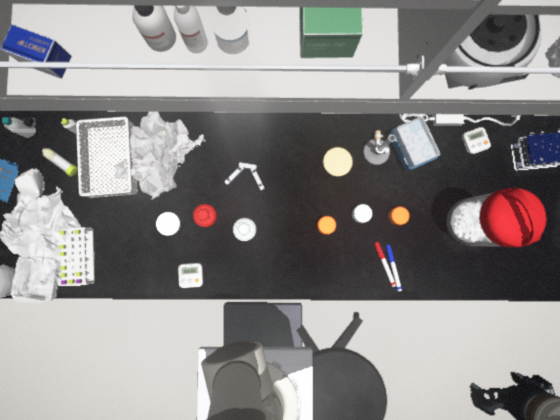

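View pics/side0.png

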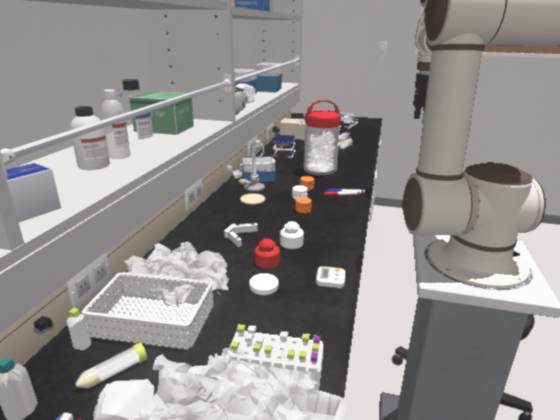

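Top view: white jar at (244,229) with a red look-alike at (205,215), and the stop V at (244,175). The candidates for the cap are the orange one (327,225), the white one (363,213) and the orange one (400,215). The flat lid is at (168,223), the dish at (338,161) and the timer at (191,275). I choose the white one at (363,213), and check it in a crop.

Run:
```python
from h import *
im=cv2.imread('pics/top0.png');s=cv2.imread('pics/side0.png')
f=lambda a:cv2.resize(a,(400,300),interpolation=cv2.INTER_CUBIC)
a=f(im[150:210,205:285]);b=f(im[185:245,324:404]);c=f(im[200:260,205:285]);d=f(s[160:220,260:340])
cv2.imwrite('pics/crop.png',np.vstack([np.hstack([a,b]),np.hstack([c,d])]))
c=bot.camera('top')
g=im.min(axis=2)
n,l,st,ce=cv2.connectedComponentsWithStats((g>110).astype(np.uint8))
for i in range(1,n):
    if 15<st[i,4]<900 and 205<ce[i,0]<410 and 150<ce[i,1]<250: print(ce[i].round(1),st[i],ray(c,ce[i],.036).round(4))
```

```text
[377.2 150.2] [364 130  26  35 517] [ 0.7068 -0.3415  0.036 ]
[337.5 161.2] [323 147  30  29 678] [ 0.6742 -0.2291  0.036 ]
[245.6 173.7] [224 162  41  28 347] [0.6367 0.0289 0.036 ]
[362.4 213.1] [353 204  20  19 305] [ 0.5284 -0.2976  0.036 ]
[244.2 229. ] [233 218  24  23 447] [0.4818 0.0307 0.036 ]
[327.1 227.1] [320 223  14   9  57] [ 0.4887 -0.199   0.036 ]
```

View pics/crop.png

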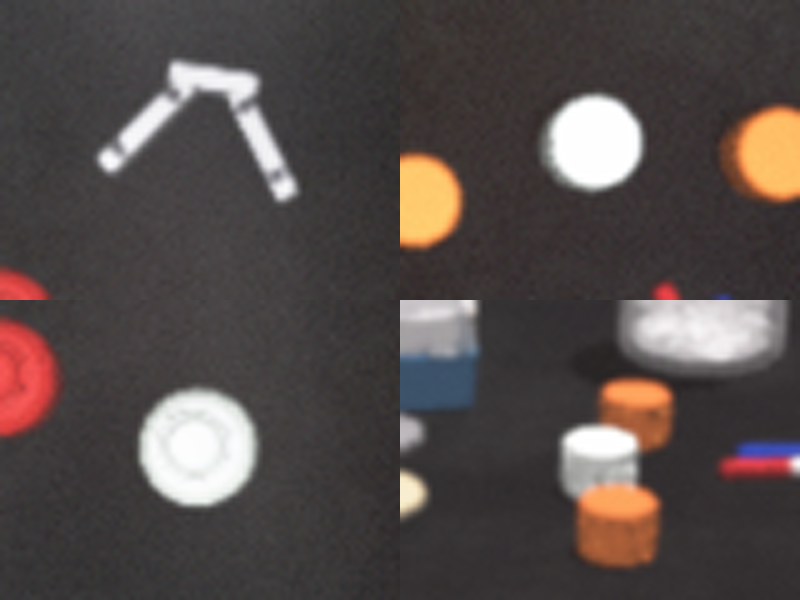

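The crop confirms the choice: a white ribbed cap at (363,213) between two orange ones, and the open white jar with a bead at (244,229). The stop's bar ends are near (227,182) and (262,188), so it opens towards the robot with its +x about 10° to -y.

Run:
```python
from h import *
c=bot.camera('top')
im=c['color'];g=im.min(axis=2)
n,l,st,ce=cv2.connectedComponentsWithStats((g>110).astype(np.uint8))
i=[k for k in range(1,n) if abs(ce[k]-[245.6,173.7]).max()<2][0]
px=np.argwhere(l==i)[:,::-1]
P=np.array([ray(c,p,.022)[:2] for p in px])
# model fit of stop: bars in stop frame (origin seat)
from scipy.optimize import minimize
a=np.radians(35);A=32/np.sin(a)
def inside(Q):
    o=np.zeros(len(Q),bool)
    for s in(1,-1):
        d=np.array([np.cos(a),-s*np.sin(a)]);nn=np.array([np.sin(a),s*np.cos(a)]) # outward normal
        u=Q@d;v=Q@nn; u0=np.array([-13,s*48.])@d
        o|=(u>u0-2)&(u<u0+66)&(v>32)&(v<44)
    return o
X,Y=np.meshgrid(np.arange(-30,60,2.),np.arange(-70,71,2.));M=np.c_[X.ravel(),Y.ravel()];M=M[inside(M)]/1000
from scipy.spatial import cKDTree
def cost(p):
    cs,sn=np.cos(p[2]),np.sin(p[2]);T=M@np.array([[cs,sn],[-sn,cs]])+p[:2]
    return (cKDTree(P).query(T)[0]**2).mean()+(cKDTree(T).query(P)[0]**2).mean()
r=min((minimize(cost,[x,.035,t],method='Nelder-Mead',options=dict(xatol=1e-4,fatol=1e-10,initial_simplex=[[x,.035,t],[x+.01,.035,t],[x,.045,t],[x,.035,t+.1]])) for x in(.6,.62) for t in(-.17,0)),key=lambda r:r.fun)
print(r.x,np.degrees(r.x[2]),r.fun**.5)
for q in((227,182),(262.4,188),(244.7,185.5)):print(ray(c,q,.022))
o=bot.get_obs();R0=rot(o['tcp_rot']);print(o['ee_pos'],o['time'])
for q in((.4815,.0305,.2),(.528,-.2985,.2)):print('to',(R0.T@(np.array(q)-o['ee_pos'])).round(4))
print(R0.round(3))
```

```text
[ 0.61862843  0.03231486 -0.15199303] -8.708558863240066 0.004229535908030121
[0.61488085 0.08211583 0.022     ]
[ 0.59856641 -0.01814095  0.022     ]
[0.60529679 0.03196406 0.022     ]
[ 0.14606837 -0.53023612  0.23131325] 1.0
to [ 0.4723 -0.4515  0.0313]
to [ 0.4298 -0.122   0.0313]
[[ 0.964  0.266  0.   ]
 [ 0.266 -0.964 -0.   ]
 [ 0.     0.    -1.   ]]
```

>>> arm_command(
  series=[
    [0.472, -0.452, 0.06, 0],
    [0.472, -0.452, 0.06, 0],
    [0.472, -0.452, 0.06, 0],
    [0.472, -0.452, 0.06, 0],
    [0.472, -0.452, 0.06, 0],
  ],
  hand=0.0854,
  grip_force=20,
)

```text
time: 1.5
ee_pos: [0.2742, -0.3148, 0.2084]
tcp_rot: [180.0, -0.0, 15.4]
wrist_force: [1.3, -0.2, -0.0]
opening: 0.0852
grasp_force: 0.0
```

>>> arm_command(
  series=[
    [0.292, -0.278, 0.04, -1.145],
    [0.292, -0.278, 0.04, -1.145],
    [0.292, -0.278, 0.04, -1.145],
    [0.292, -0.278, 0.04, -1.145],
    [0.292, -0.278, 0.04, -1.145],
  ],
)

```text
time: 2.0
ee_pos: [0.4025, -0.1013, 0.1839]
tcp_rot: [179.9, -0.0, 58.7]
wrist_force: [0.2, -1.3, 0.2]
opening: 0.0855
grasp_force: 0.0
```

```bash
cat >> h.py <<'E'
def to(x,y,z,yaw):
    o=bot.get_obs();R0=rot(o['tcp_rot']);t=np.radians((o['tcp_rot'][2]-yaw+180)%360-180)
    print('shift',(R0.T@(np.array([x,y,z])-o['ee_pos'])).round(4),'turn',round(t,3),'| at',o['ee_pos'].round(4),o['tcp_rot'].round(1),'F',o['wrist_force'].round(1),'op',round(o['opening'],4),'t',o['time'])
E
python3 -c "
from h import *
to(.4815,.0305,.1,81)"
```

```text
shift [ 0.1536 -0.001   0.0839] turn -0.389 | at [ 0.4025 -0.1013  0.1839] [179.9  -0.   58.7] F [ 0.2 -1.3  0.2] op 0.0855 t 2.0
```

>>> arm_command(
  series=[
    [0.154, -0.001, 0.08, -0.389],
    [0.154, -0.001, 0.08, -0.389],
    [0.154, -0.001, 0.08, -0.389],
    [0.154, -0.001, 0.08, -0.389],
    [0.154, -0.001, 0.08, -0.389],
  ],
)

```text
time: 2.5
ee_pos: [0.4816, 0.0306, 0.1016]
tcp_rot: [-179.8, 0.0, 80.9]
wrist_force: [-1.3, -0.6, 0.0]
opening: 0.0854
grasp_force: 0.0
```

```bash
python3 -c "
from h import *
to(.4815,.0305,.023,81)
c=bot.camera('side');cv2.imwrite('pics/s1.png',cv2.resize(c['color'][120:300,200:440],(800,600)))"
```

```text
shift [-0.0001  0.0001  0.0786] turn -0.003 | at [0.4816 0.0306 0.1016] [-179.8    0.    80.9] F [-1.3 -0.6  0. ] op 0.0854 t 2.5
```

View pics/s1.png

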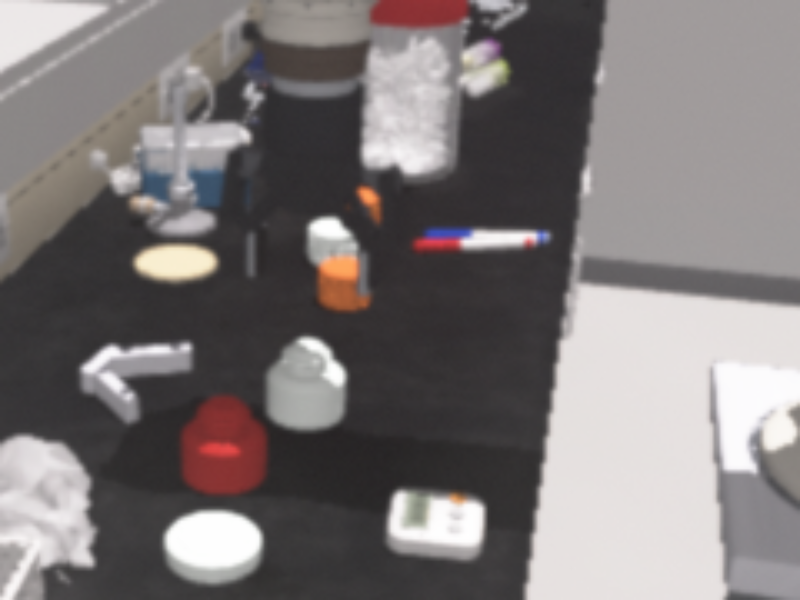

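The fingers, tips at about (250,275) and (363,295) in the crop, straddle the jar at (305,385), clear of the red jar. Descend.

>>> arm_command(
  series=[
    [0, 0, 0.03, 0],
    [0, 0, 0.055, 0],
    [0, 0, 0.0785, 0],
    [0, 0, 0.0785, 0],
    [0, 0, 0.0785, 0],
  ],
)

```text
time: 3.05
ee_pos: [0.4818, 0.0277, 0.0264]
tcp_rot: [180.0, -0.0, 80.6]
wrist_force: [0.5, -0.9, 0.2]
opening: 0.0854
grasp_force: 0.0
```

>>> arm_command(
  series=[
    [0, 0, 0, 0],
    [0, 0, 0, 0],
    [0, 0, 0, 0],
    [0, 0, 0, 0],
    [0, 0, 0, 0],
  ],
  hand=0.055,
  grip_force=20,
)

```text
time: 3.55
ee_pos: [0.4822, 0.0283, 0.0274]
tcp_rot: [179.9, -0.0, 80.7]
wrist_force: [-3.8, -0.3, 11.0]
opening: 0.061
grasp_force: 19.8
```

The fingers are landing on the bevel (opening 61 mm, lift force), so I open and go lower.

>>> arm_command(
  series=[
    [0, 0, 0, 0],
    [0, 0, 0, 0],
    [0, 0, 0, 0],
    [0, 0, 0.006, 0],
    [0, 0, 0.011, 0],
  ],
  hand=0.0854,
)

```text
time: 4.05
ee_pos: [0.4817, 0.0284, 0.0137]
tcp_rot: [-180.0, 0.0, 80.7]
wrist_force: [-0.9, 0.6, 0.5]
opening: 0.0856
grasp_force: 0.0
```

>>> arm_command(
  series=[
    [0, 0, 0, 0],
    [0, 0, 0, 0],
    [0, 0, 0, 0],
    [0, 0, 0, 0],
    [0, 0, 0, 0],
  ],
  hand=0.055,
)

```text
time: 4.55
ee_pos: [0.4816, 0.0284, 0.0141]
tcp_rot: [-180.0, 0.0, 80.7]
wrist_force: [-0.1, -0.3, -2.9]
opening: 0.0632
grasp_force: 22.6
```

>>> arm_command(
  series=[
    [0, 0, 0, 0],
    [0, 0, 0, 0],
    [0, 0, 0, 0],
    [0, 0, -0.002, 0.15],
    [0, 0, -0.002, 0.3],
  ],
  hand=0.0854,
)

```text
time: 5.05
ee_pos: [0.482, 0.0284, 0.0166]
tcp_rot: [180.0, -0.0, 63.1]
wrist_force: [0.5, -1.2, 0.0]
opening: 0.0855
grasp_force: 0.0
```

>>> arm_command(
  series=[
    [0, 0, 0, 1.271],
    [0, 0, 0, 1.271],
    [0, 0, 0, 1.271],
    [0, 0, 0, 1.271],
    [0, 0, 0, 1.271],
  ],
)

```text
time: 5.55
ee_pos: [0.4818, 0.0284, 0.0164]
tcp_rot: [180.0, -0.0, 20.1]
wrist_force: [-0.5, 0.9, -0.5]
opening: 0.0854
grasp_force: 0.0
```

```bash
python3 -c "
from h import *
to(.4817,.0285,.016,-9)"
```

```text
shift [-0.0001 -0.0001  0.0004] turn 0.509 | at [0.4818 0.0284 0.0164] [180.   -0.   20.1] F [-0.5  0.9 -0.5] op 0.0854 t 5.55
```

>>> arm_command(
  series=[
    [0, 0, 0, 0.509],
    [0, 0, 0, 0.509],
    [0, 0, 0, 0.509],
    [0, 0, 0, 0.509],
    [0, 0, 0, 0.509],
  ],
)

```text
time: 6.05
ee_pos: [0.4769, -0.0295, 0.0164]
tcp_rot: [-177.8, 0.1, -4.8]
wrist_force: [0.7, 0.6, 0.3]
opening: 0.0854
grasp_force: 0.0
```

>>> arm_command(
  series=[
    [0, 0, 0, 0],
    [0, 0, 0, 0],
    [0, 0, 0, 0],
    [0, 0, 0, 0],
    [0, 0, 0, 0],
  ],
  hand=0.055,
)

```text
time: 6.55
ee_pos: [0.4776, -0.0271, 0.017]
tcp_rot: [-177.8, 0.0, -4.5]
wrist_force: [-0.4, 0.9, 6.0]
opening: 0.0622
grasp_force: 20.9
```

```bash
python3 -c "
from h import *
to(.6186,.0323,.016,-9)"
```

```text
shift [ 0.1358 -0.0703  0.0037] turn 0.078 | at [ 0.4776 -0.0271  0.017 ] [-177.8    0.    -4.5] F [-0.4  0.9  6. ] op 0.0622 t 6.55
```

```bash
python3 -c "
from h import *
o=bot.get_obs();print(o['q'].round(2),o['time'])
c=bot.camera('top');cv2.imwrite('pics/t2.png',cv2.resize(c['color'][140:260,180:340],(800,600)))"
```

```text
[ -4.58  -3.32 -22.15  71.18   2.24 179.95] 6.55
```

View pics/t2.png

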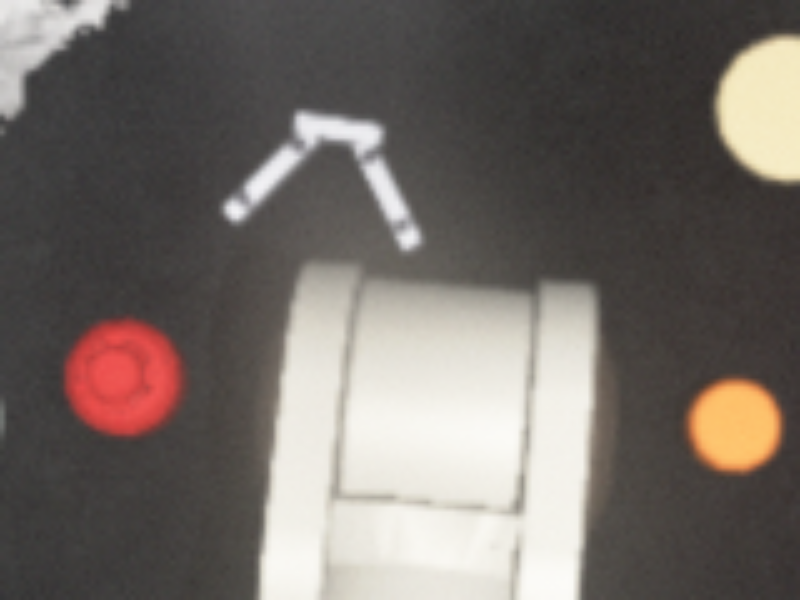

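The last joint stopped at its +180° limit (yaw = q1 − q6 + 180), dragging the jar about 58 mm to -y; the picture shows the hand over it at about (440,390), with the stop and the red jar untouched. I back off the limit while still gripping.

>>> arm_command(
  series=[
    [0, 0, 0, -0.08],
    [0, 0, 0, -0.15],
    [0, 0, 0, -0.2],
    [0, 0, 0, -0.25],
    [0, 0, 0, -0.25],
  ],
)

```text
time: 7.1
ee_pos: [0.478, -0.0272, 0.017]
tcp_rot: [-177.8, -0.6, 9.8]
wrist_force: [1.9, 0.6, 5.2]
opening: 0.0625
grasp_force: 21.1
```

```bash
python3 -c "
from h import *
to(.4817,.0285,.016,6);print(bot.get_obs()['q'].round(1))"
```

```text
shift [ 0.0131 -0.0542  0.0032] turn 0.067 | at [ 0.478  -0.0272  0.017 ] [-177.8   -0.6    9.8] F [1.9 0.6 5.2] op 0.0625 t 7.1
[ -4.6  -3.3 -22.1  71.1   2.2 165.6]
```

Position is off slightly but the jar is still held. The tool now carries a 2.2° tilt about x, so I'll close along x (yaw about 81°), where that tilt lies in the pad plane. Open, turn, regrip.

>>> arm_command(
  series=[
    [0, 0, 0, 0],
    [0, 0, 0, 0],
    [0, 0, 0, 0],
    [0, 0, 0, -0.15],
    [0, 0, 0, -0.3],
  ],
  hand=0.0854,
)

```text
time: 7.6
ee_pos: [0.4768, -0.0281, 0.016]
tcp_rot: [-178.0, -1.1, 27.2]
wrist_force: [-0.1, 0.3, -0.5]
opening: 0.0854
grasp_force: 0.0
```

>>> arm_command(
  series=[
    [0, 0, 0, -0.943],
    [0, 0, 0, -0.943],
    [0, 0, 0, -0.943],
    [0, 0, 0, -0.943],
    [0, 0, 0, -0.943],
  ],
)

```text
time: 8.1
ee_pos: [0.4768, -0.0281, 0.016]
tcp_rot: [-179.3, -2.1, 70.2]
wrist_force: [0.4, -0.1, 0.7]
opening: 0.0855
grasp_force: 0.0
```

>>> arm_command(
  series=[
    [0, 0, 0, -0.2],
    [0, 0, 0, -0.2],
    [0, 0, 0, -0.2],
    [0, 0, 0, -0.2],
    [0, 0, 0, -0.2],
  ],
)

```text
time: 8.6
ee_pos: [0.477, -0.0281, 0.0162]
tcp_rot: [-179.7, -2.2, 81.2]
wrist_force: [0.9, 0.2, -0.1]
opening: 0.0854
grasp_force: 0.0
```

```bash
python3 -c "
from h import *
to(.478,-.0272,.017,81)"
```

```text
shift [ 0.0011  0.0009 -0.0008] turn 0.004 | at [ 0.477  -0.0281  0.0162] [-179.7   -2.2   81.2] F [ 0.9  0.2 -0.1] op 0.0854 t 8.6
```

>>> arm_command(
  series=[
    [0, 0, 0, 0],
    [0, 0, 0, 0],
    [0, 0, 0, 0],
    [0, 0, 0, 0],
    [0, 0, 0, 0],
  ],
  hand=0.055,
  grip_force=30,
)

```text
time: 9.1
ee_pos: [0.4779, -0.0281, 0.0169]
tcp_rot: [-179.9, -2.2, 81.3]
wrist_force: [2.1, -0.7, 5.0]
opening: 0.0621
grasp_force: 33.2
```

```bash
python3 -c "
from h import *
to(.50,.051,.0165,81)"
```

```text
shift [0.0815 0.0099 0.0036] turn 0.005 | at [ 0.4779 -0.0281  0.0169] [-179.9   -2.2   81.3] F [ 2.1 -0.7  5. ] op 0.0621 t 9.1
```

>>> arm_command(
  series=[
    [0.02, 0.0025, 0.001, 0],
    [0.04, 0.005, 0.0015, 0],
    [0.06, 0.0075, 0.0023, 0],
    [0.0815, 0.01, 0.003, 0],
    [0.0815, 0.01, 0.003, 0],
  ],
)

```text
time: 9.6
ee_pos: [0.5, 0.0529, 0.017]
tcp_rot: [-179.8, -2.3, 81.4]
wrist_force: [0.9, 6.1, 5.8]
opening: 0.0621
grasp_force: 33.5
```

```bash
python3 -c "
from h import *
to(.593,.0365,.0165,81)"
```

```text
shift [-0.0023  0.0944  0.0001] turn 0.007 | at [0.5    0.0529 0.017 ] [-179.8   -2.3   81.4] F [0.9 6.1 5.8] op 0.0621 t 9.6
```

>>> arm_command(
  series=[
    [0, 0.025, 0, 0],
    [-0.001, 0.05, 0, 0],
    [-0.002, 0.075, 0, 0],
    [-0.0023, 0.094, 0, 0],
    [-0.0023, 0.094, 0, 0],
  ],
)

```text
time: 10.1
ee_pos: [0.5934, 0.0347, 0.017]
tcp_rot: [-179.8, -2.3, 81.3]
wrist_force: [1.2, -0.1, 9.6]
opening: 0.0624
grasp_force: 34.0
```

```bash
python3 -c "
from h import *
to(.616,.033,.0165,81)
c=bot.camera('top');cv2.imwrite('pics/t3.png',cv2.resize(c['color'][130:250,180:340],(800,600)))"
```

```text
shift [0.0017 0.0226 0.0004] turn 0.005 | at [0.5934 0.0347 0.017 ] [-179.8   -2.3   81.3] F [ 1.2 -0.1  9.6] op 0.0624 t 10.1
```

View pics/t3.png

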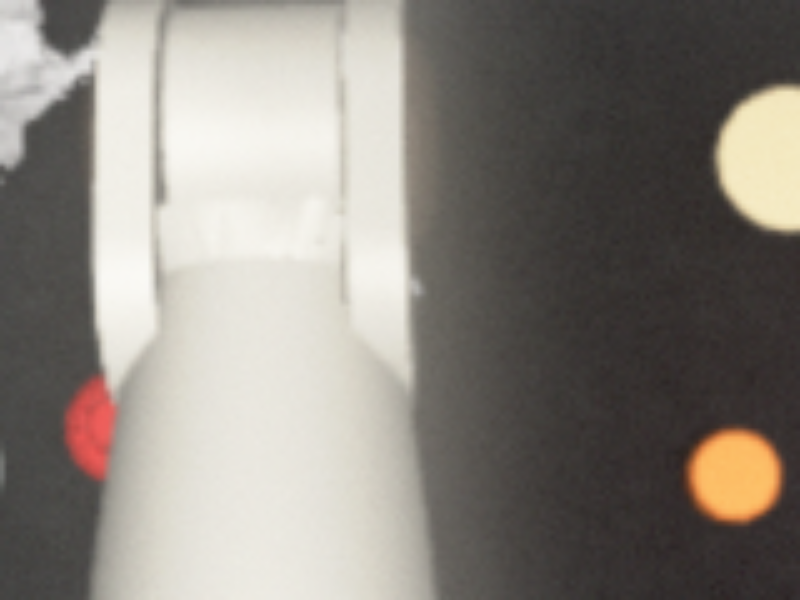

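The arm hides the stop from above, so I go on by force in small steps.

>>> arm_command(
  series=[
    [0, 0.006, 0, 0],
    [0, 0.011, 0, 0],
    [0, 0.015, 0, 0],
    [0, 0.018, 0, 0],
    [0, 0.018, 0, 0],
  ],
)

```text
time: 10.65
ee_pos: [0.6081, 0.0324, 0.017]
tcp_rot: [-179.6, -2.3, 81.3]
wrist_force: [-12.3, 2.2, 16.8]
opening: 0.0626
grasp_force: 34.8
```

>>> arm_command(
  series=[
    [0, 0.001, 0, 0],
    [0, 0.002, 0, 0],
    [0, 0.003, 0, 0],
    [0, 0.004, 0, 0],
    [0, 0.004, 0, 0],
  ],
)

```text
time: 11.15
ee_pos: [0.6109, 0.032, 0.017]
tcp_rot: [-179.5, -2.3, 81.3]
wrist_force: [-18.2, 3.4, 20.9]
opening: 0.0622
grasp_force: 35.2
```

>>> arm_command(
  series=[
    [0, 0, -0.001, 0],
    [0, 0, -0.002, 0],
    [0, 0, -0.003, 0],
    [0, 0, -0.003, 0],
    [0, 0, -0.003, 0],
  ],
)

```text
time: 11.65
ee_pos: [0.611, 0.0319, 0.0172]
tcp_rot: [-179.4, -2.3, 81.3]
wrist_force: [-7.9, 3.9, 1.3]
opening: 0.062
grasp_force: 33.8
```

```bash
python3 -c "
from h import *
to(.616,.033,.0165,81)
c=bot.camera('side');cv2.imwrite('pics/s4.png',cv2.resize(c['color'][195:270,200:300],(800,600),interpolation=cv2.INTER_CUBIC))
for t,z in(('jar_centre',.02),('jar_shoulder',.04)):
    for r in bot.mark_of('side',t)[:3]: print(t,np.round(r['location'],1),round(r['confidence'],2),ray(c,r['location'],z).round(4))"
```

```text
shift [0.0018 0.0048 0.0008] turn 0.005 | at [0.611  0.0319 0.0172] [-179.4   -2.3   81.3] F [-7.9  3.9  1.3] op 0.062 t 11.65
jar_centre [267.  252.3] 0.77 [0.5243 0.134  0.02  ]
jar_centre [249.  230.6] 0.76 [0.6067 0.031  0.02  ]
jar_shoulder [268.4 243.9] 0.64 [0.523  0.1254 0.04  ]
jar_shoulder [262.6 280.6] 0.44 [0.4902 0.2872 0.04  ]
```

View pics/s4.png

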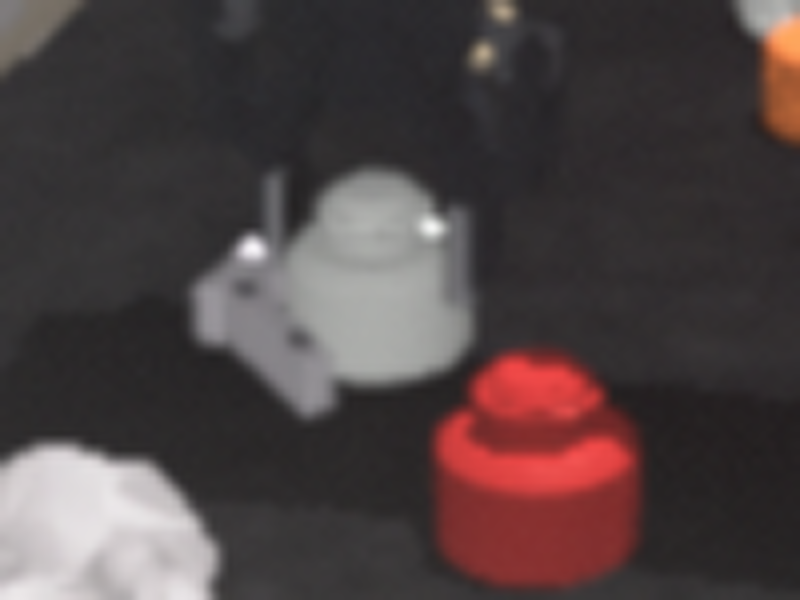

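The jar (380,290) is upright between the fingers and nearly in the V, with the front finger above the bars. The downward press is relieved, so I go on pushing.

>>> arm_command(
  series=[
    [0, 0.001, -0.001, 0],
    [0, 0.002, -0.001, 0],
    [0, 0.003, -0.001, 0],
    [0, 0.004, -0.001, 0],
    [0, 0.005, -0.001, 0],
  ],
)

```text
time: 12.3
ee_pos: [0.6121, 0.0322, 0.0174]
tcp_rot: [-178.9, -2.3, 81.3]
wrist_force: [-27.8, 9.8, 9.3]
opening: 0.0622
grasp_force: 35.2
```

>>> arm_command(
  series=[
    [0, 0.001, 0, 0],
    [0, 0.002, 0, 0],
    [0, 0.003, 0, 0],
    [0, 0.003, 0, 0],
    [0, 0.003, 0, 0],
  ],
)

```text
time: 12.8
ee_pos: [0.6125, 0.0323, 0.0174]
tcp_rot: [-178.7, -2.3, 81.3]
wrist_force: [-38.5, 10.7, 17.1]
opening: 0.0621
grasp_force: 36.0
```

>>> arm_command(
  series=[
    [0, -0.003, 0, 0],
    [0, -0.006, 0, 0],
    [0, -0.008, 0, 0],
    [0, -0.008, 0, 0],
    [0, -0.008, 0, 0],
  ],
)

```text
time: 13.3
ee_pos: [0.6116, 0.032, 0.0182]
tcp_rot: [-179.5, -2.3, 81.3]
wrist_force: [-5.1, 5.4, -3.9]
opening: 0.0619
grasp_force: 34.1
```

>>> arm_command(
  series=[
    [0, 0, 0, 0],
    [0, 0, 0, 0],
    [0, 0, 0, 0],
    [0, 0, 0, 0],
    [0, 0, 0, 0],
  ],
  hand=0.0854,
)

```text
time: 13.8
ee_pos: [0.6138, 0.031, 0.02]
tcp_rot: [-179.8, -2.2, 81.3]
wrist_force: [-0.5, 0.8, 0.5]
opening: 0.0853
grasp_force: 0.0
```

```bash
python3 -c "
from h import *
to(.616,.033,.0175,81)"
```

```text
shift [0.0023 0.0019 0.0026] turn 0.005 | at [0.6138 0.031  0.02  ] [-179.8   -2.2   81.3] F [-0.5  0.8  0.5] op 0.0853 t 13.8
```

>>> arm_command(
  series=[
    [0.001, 0.001, 0.003, 0],
    [0.001, 0.003, 0.003, 0],
    [0.001, 0.005, 0.003, 0],
    [0.001, 0.007, 0.003, 0],
    [0.001, 0.007, 0.003, 0],
  ],
)

```text
time: 14.3
ee_pos: [0.621, 0.0311, 0.0168]
tcp_rot: [-179.8, -2.2, 81.3]
wrist_force: [-0.6, -0.7, 0.5]
opening: 0.0854
grasp_force: 0.0
```

>>> arm_command(
  series=[
    [0, 0.001, 0, 0],
    [0, 0.002, 0, 0],
    [0, 0.003, 0, 0],
    [0, 0.003, 0, 0],
    [0, 0.003, 0, 0],
  ],
)

```text
time: 14.8
ee_pos: [0.6232, 0.0308, 0.0167]
tcp_rot: [-179.7, -2.2, 81.3]
wrist_force: [-4.4, 0.9, 2.9]
opening: 0.0854
grasp_force: 2.3
```

>>> arm_command(
  series=[
    [0, 0.001, 0, 0],
    [0, 0.002, 0, 0],
    [0, 0.002, 0, 0],
    [0, 0.002, 0, 0],
    [0, 0.002, 0, 0],
  ],
)

```text
time: 15.3
ee_pos: [0.624, 0.0313, 0.0166]
tcp_rot: [-179.6, -2.3, 81.3]
wrist_force: [-10.4, 4.9, 5.1]
opening: 0.0855
grasp_force: 5.6
```

>>> arm_command(
  series=[
    [0, 0.001, 0, 0],
    [0, 0.002, 0, 0],
    [0, 0.002, 0, 0],
    [0, 0.002, 0, 0],
    [0, 0.002, 0, 0],
  ],
)

```text
time: 15.8
ee_pos: [0.6247, 0.0318, 0.0165]
tcp_rot: [-179.4, -2.4, 81.3]
wrist_force: [-16.7, 9.8, 8.3]
opening: 0.0855
grasp_force: 9.0
```

The growing +y force says the jar is on the right-hand bar only, so it needs to go towards +y. I carry it that way.

>>> arm_command(
  series=[
    [0.001, 0, 0, 0],
    [0.002, 0, 0, 0],
    [0.003, 0, 0, 0],
    [0.004, 0, 0, 0],
    [0.004, 0, 0, 0],
  ],
)

```text
time: 16.3
ee_pos: [0.6256, 0.0337, 0.0165]
tcp_rot: [-179.5, -2.1, 81.3]
wrist_force: [-15.2, -2.3, 6.6]
opening: 0.0858
grasp_force: 7.1
```

>>> arm_command(
  series=[
    [0.001, 0, 0, 0],
    [0.002, 0, 0, 0],
    [0.003, 0, 0, 0],
    [0.004, 0, 0, 0],
    [0.004, 0, 0, 0],
  ],
)

```text
time: 16.8
ee_pos: [0.6252, 0.0365, 0.0162]
tcp_rot: [-179.4, -2.0, 81.3]
wrist_force: [-18.6, -8.4, 7.9]
opening: 0.0854
grasp_force: 9.0
```

>>> arm_command(
  series=[
    [-0.001, 0, 0, 0],
    [-0.002, 0, 0, 0],
    [-0.003, 0.001, 0, 0],
    [-0.003, 0.002, 0, 0],
    [-0.003, 0.002, 0, 0],
  ],
)

```text
time: 17.3
ee_pos: [0.6259, 0.0341, 0.0161]
tcp_rot: [-179.3, -2.1, 81.3]
wrist_force: [-23.0, -3.3, 10.3]
opening: 0.0851
grasp_force: 11.4
```

>>> arm_command(
  series=[
    [0, -0.004, 0, 0],
    [0, -0.009, 0, 0],
    [0, -0.012, -0.01, 0],
    [0, -0.012, -0.05, 0],
    [0, -0.012, -0.09, 0],
  ],
)

```text
time: 17.8
ee_pos: [0.6179, 0.033, 0.1082]
tcp_rot: [-179.7, -2.2, 81.3]
wrist_force: [0.2, 1.1, 0.5]
opening: 0.0855
grasp_force: 0.0
```

```bash
python3 -c "
from h import *
to(.528,-.2985,.095,75);print(bot.get_obs()['q'].round(1))"
```

```text
shift [-3.416e-01 -3.880e-02  2.000e-04] turn 0.11 | at [0.6179 0.033  0.1082] [-179.7   -2.2   81.3] F [0.2 1.1 0.5] op 0.0855 t 17.8
[  2.   13.5   6.1  82.4   2.2 100.7]
```

>>> arm_command(
  series=[
    [-0.3416, -0.039, 0, 1.57],
    [-0.3416, -0.039, 0, 1.57],
    [-0.3416, -0.039, 0, 1.57],
    [-0.3416, -0.039, 0, 1.57],
    [-0.3416, -0.039, 0, 1.57],
  ],
)

```text
time: 18.3
ee_pos: [0.5525, -0.21, 0.0987]
tcp_rot: [-178.4, -1.5, 38.0]
wrist_force: [1.3, 0.1, 0.9]
opening: 0.0853
grasp_force: 0.0
```

```bash
python3 -c "
from h import *
to(.528,-.2985,.08,-9);print(bot.get_obs()['q'].round(1))"
```

```text
shift [-0.0742  0.0552  0.0152] turn 0.82 | at [ 0.5525 -0.21    0.0987] [-178.4   -1.5   38. ] F [1.3 0.1 0.9] op 0.0853 t 18.3
[-21.8  10.6   1.6  81.6   2.1 120.2]
```

>>> arm_command(
  series=[
    [-0.074, 0.055, 0.015, 0.82],
    [-0.074, 0.055, 0.015, 0.82],
    [-0.074, 0.055, 0.015, 0.82],
    [-0.074, 0.055, 0.015, 0.82],
    [-0.074, 0.055, 0.015, 0.82],
  ],
)

```text
time: 18.8
ee_pos: [0.529, -0.2973, 0.0798]
tcp_rot: [-177.8, 0.0, -5.1]
wrist_force: [-0.1, -0.4, 0.4]
opening: 0.0853
grasp_force: 0.0
```

Run:
```python
from h import *
to(.528,-.2985,.012,-9)
c=bot.camera('top');im=c['color']
g=im.min(axis=2)
n,l,st,ce=cv2.connectedComponentsWithStats((g[150:230,210:290]>110).astype(np.uint8))
for i in range(1,n):
    if st[i,4]>30: print((ce[i]+[210,150]).round(1),st[i],ray(c,ce[i]+[210,150],.036).round(4),ray(c,ce[i]+[210,150],.022).round(4))
for r in bot.mark_of('top','jar_shoulder')[:2]:print(r,ray(c,r['location'],.04))
a=cv2.resize(im[150:210,205:285],(400,300),interpolation=cv2.INTER_CUBIC)
b=cv2.resize(im[185:245,324:404],(400,300),interpolation=cv2.INTER_CUBIC)
cv2.imwrite('pics/t5.png',np.hstack([a,b]))
```

```text
shift [-0.0009  0.0039  0.0677] turn 0.069 | at [ 0.529  -0.2973  0.0798] [-177.8    0.    -5.1] F [-0.1 -0.4  0.4] op 0.0853 t 18.8
[244.8 178.6] [ 14  12  40  33 747] [0.6228 0.0309 0.036 ] [0.625 0.032 0.022]
{'location': [205.7, 218.2], 'confidence': 0.9} [0.51081733 0.13701555 0.04      ]
{'location': [246.7, 181.1], 'confidence': 0.62} [0.61510814 0.02523942 0.04      ]
```

View pics/t5.png

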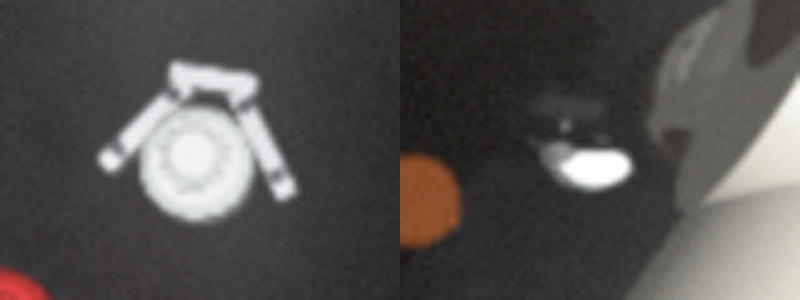

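The jar sits in the V, its body circle centred at about (196,164) in the crop and touching both bars. Now an exact centre from a body-circle fit, calibrated against the first image.

Run:
```python
from h import *
from scipy.ndimage import map_coordinates
from scipy.optimize import minimize
c=bot.camera('top')
def fit(g,p0,dirs,z=.0375,r=.0305):
    # maximise edge along projected circle; return world centre
    def sc(p):
        s=0
        for rr,sg in((r-.003,1),(r+.004,-1)):
            P=np.array([proj(c,(p[0]+rr*np.cos(t),p[1]+rr*np.sin(t),z)) for t in dirs])
            s+=sg*map_coordinates(g,[P[:,1],P[:,0]],order=1).mean()
        return -s
    X=[(sc((p0[0]+i/1000,p0[1]+j/1000)),p0[0]+i/1000,p0[1]+j/1000) for i in np.arange(-8,8.1,.5) for j in np.arange(-8,8.1,.5)]
    return min(X)
d=np.radians(np.arange(110,251,5))-.15
dall=np.radians(np.arange(0,360,5))
g0=cv2.imread('pics/top0.png').min(axis=2).astype(float);g1=c['color'].min(axis=2).astype(float)
print('start',fit(g0,(.4815,.0305),dall),fit(g0,(.4815,.0305),d))
print('now',fit(g1,(.613,.034),d))
print('cap',fit(g0,(.528,-.298),dall,.036,.025))
to(.528,-.298,.02,-9)
```

```text
start (np.float64(-147.1288789552956), np.float64(0.4815), np.float64(0.031)) (np.float64(-161.4395981383877), np.float64(0.4805), np.float64(0.031))
now (np.float64(-125.35557613605455), np.float64(0.6115), np.float64(0.033))
cap (np.float64(-168.51811514281326), np.float64(0.529), np.float64(-0.2985))
shift [-0.0011  0.0037  0.0596] turn 0.079 | at [ 0.5292 -0.2967  0.0797] [-177.8   -0.    -4.5] F [-0.5  0.4 -0.2] op 0.0856 t 18.95
```

>>> arm_command(
  series=[
    [-0.0005, 0.004, 0.03, 0],
    [-0.0005, 0.004, 0.055, 0],
    [-0.0005, 0.004, 0.0695, 0],
    [-0.0005, 0.004, 0.0695, 0],
    [-0.0005, 0.004, 0.0695, 0],
  ],
)

```text
time: 19.45
ee_pos: [0.5285, -0.2977, 0.0102]
tcp_rot: [-177.8, 0.0, -4.5]
wrist_force: [-0.2, 0.3, 0.0]
opening: 0.0852
grasp_force: 0.0
```

>>> arm_command(
  series=[
    [0, 0, 0, 0],
    [0, 0, 0, 0],
    [0, 0, 0, 0],
    [0, 0, 0, 0],
    [0, 0, 0, 0],
  ],
  hand=0.04,
  grip_force=20,
)

```text
time: 19.95
ee_pos: [0.5287, -0.2979, 0.0107]
tcp_rot: [-177.8, -0.0, -4.6]
wrist_force: [-1.0, 1.4, 5.2]
opening: 0.0494
grasp_force: 20.3
```

>>> arm_command(
  series=[
    [0, 0, 0, 0],
    [0, 0, 0, 0],
    [0, 0, 0, 0],
    [0, 0, 0, -0.15],
    [0, 0, 0, -0.3],
  ],
  hand=0.0854,
)

```text
time: 20.45
ee_pos: [0.528, -0.2976, 0.0092]
tcp_rot: [-177.8, -0.6, 12.9]
wrist_force: [0.1, -0.5, -0.7]
opening: 0.0853
grasp_force: 0.0
```

>>> arm_command(
  series=[
    [0, 0, 0, -1.2],
    [0, 0, 0, -1.2],
    [0, 0, 0, -1.2],
    [0, 0, 0, -1.2],
    [0, 0, 0, -1.2],
  ],
)

```text
time: 20.95
ee_pos: [0.528, -0.2976, 0.0092]
tcp_rot: [-178.8, -1.9, 55.9]
wrist_force: [0.1, -0.2, -0.2]
opening: 0.0854
grasp_force: 0.0
```

>>> arm_command(
  series=[
    [0, 0, 0, -0.45],
    [0, 0, 0, -0.45],
    [0, 0, 0, -0.45],
    [0, 0, 0, -0.45],
    [0, 0, 0, -0.45],
  ],
)

```text
time: 21.45
ee_pos: [0.528, -0.2976, 0.0092]
tcp_rot: [-179.7, -2.2, 81.0]
wrist_force: [-1.2, 0.4, 0.5]
opening: 0.0855
grasp_force: 0.0
```

>>> arm_command(
  series=[
    [0, 0, 0, 0],
    [0, 0, 0, 0],
    [0, 0, 0, 0],
    [0, 0, 0, 0],
    [0, 0, 0, 0],
  ],
  hand=0.04,
  grip_force=70,
)

```text
time: 21.95
ee_pos: [0.5284, -0.2978, 0.0098]
tcp_rot: [-179.8, -2.2, 81.3]
wrist_force: [-0.3, 0.4, 4.9]
opening: 0.0478
grasp_force: 72.5
```

```bash
python3 -c "
from h import *
to(.528,-.2985,.1,81)"
```

```text
shift [ 0.0027 -0.0006 -0.0901] turn 0.005 | at [ 0.5284 -0.2978  0.0098] [-179.8   -2.2   81.3] F [-0.3  0.4  4.9] op 0.0478 t 21.95
```

>>> arm_command(
  series=[
    [0.001, 0, -0.02, 0],
    [0.0025, 0, -0.06, 0],
    [0.0037, 0, -0.1, 0],
    [0.0037, 0, -0.1, 0],
    [0.0037, 0, -0.1, 0],
  ],
)

```text
time: 22.45
ee_pos: [0.5289, -0.2982, 0.1099]
tcp_rot: [-179.8, -2.2, 81.3]
wrist_force: [0.2, -0.0, -1.7]
opening: 0.0482
grasp_force: 72.2
```

```bash
python3 -c "
from h import *
to(.6125,.034,.1,81)"
```

```text
shift [0.3404 0.0324 0.0229] turn 0.005 | at [ 0.5289 -0.2982  0.1099] [-179.8   -2.2   81.3] F [ 0.2 -0.  -1.7] op 0.0482 t 22.45
```

>>> arm_command(
  series=[
    [0.34, 0.032, 0.0229, 0],
    [0.34, 0.032, 0.0229, 0],
    [0.34, 0.032, 0.0229, 0],
    [0.34, 0.032, 0.0229, 0],
    [0.34, 0.032, 0.0229, 0],
  ],
)

```text
time: 22.95
ee_pos: [0.5884, -0.0535, 0.1001]
tcp_rot: [-179.6, -2.2, 81.3]
wrist_force: [0.3, -0.1, 1.0]
opening: 0.0476
grasp_force: 72.2
```

```bash
python3 -c "
from h import *
to(.6125,.034,.09,81)"
```

```text
shift [0.0897 0.0106 0.0135] turn 0.005 | at [ 0.5884 -0.0535  0.1001] [-179.6   -2.2   81.3] F [ 0.3 -0.1  1. ] op 0.0476 t 22.95
```

>>> arm_command(
  series=[
    [0.04, 0.005, 0.01, 0],
    [0.07, 0.008, 0.013, 0],
    [0.09, 0.0106, 0.0135, 0],
    [0.09, 0.0106, 0.0135, 0],
    [0.09, 0.0106, 0.0135, 0],
  ],
)

```text
time: 23.45
ee_pos: [0.6125, 0.0324, 0.0905]
tcp_rot: [-179.6, -2.2, 81.3]
wrist_force: [0.2, 0.4, -1.3]
opening: 0.048
grasp_force: 72.2
```

```bash
python3 -c "
from h import *
c=bot.camera('side');to(.6125,.034,.072,81);
cv2.imwrite('pics/s6.png',cv2.resize(c['color'][180:255,200:300],(800,600),interpolation=cv2.INTER_CUBIC))
K=200,180
for n,p in dict(neckL=(.5955,.034,.06),neckR=(.6295,.034,.06),capL=(.5875,.034,.08),capR=(.6375,.034,.08)).items(): print(n,((proj(c,p)-K)*8).round())
"
```

```text
shift [ 0.0015 -0.0003  0.019 ] turn 0.005 | at [0.6126 0.0318 0.0909] [-179.7   -2.2   81.3] F [-0.3 -0.  -1.6] op 0.0476 t 23.5
neckL [418. 309.]
neckR [324. 298.]
capL [439. 259.]
capR [300. 243.]
```

View pics/s6.png

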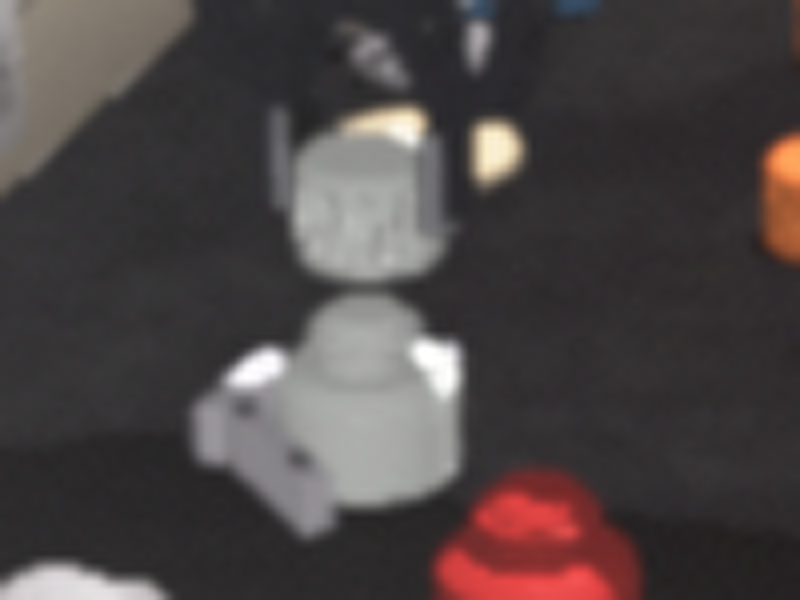

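The cap (centre column 370) hangs above the neck (366) and body (372), agreeing to within about 1 mm in x. Descend to just above the bead and feel.

>>> arm_command(
  series=[
    [0.002, 0.0005, 0.008, 0],
    [0.002, 0.0005, 0.014, 0],
    [0.002, 0.0005, 0.019, 0],
    [0.002, 0.0005, 0.022, 0],
    [0.002, 0.0005, 0.0235, 0],
  ],
)

```text
time: 24.0
ee_pos: [0.6139, 0.0349, 0.0683]
tcp_rot: [-179.7, -2.2, 81.3]
wrist_force: [-0.5, -0.3, -0.4]
opening: 0.0482
grasp_force: 72.2
```

>>> arm_command(
  series=[
    [0, 0, 0.001, 0],
    [0, 0, 0.002, 0],
    [0, 0, 0.003, 0],
    [0, 0, 0.004, 0],
    [0, 0, 0.004, 0],
  ],
)

```text
time: 24.5
ee_pos: [0.6143, 0.0355, 0.0651]
tcp_rot: [-179.8, -2.3, 81.3]
wrist_force: [-0.3, 0.8, 1.5]
opening: 0.0481
grasp_force: 72.5
```

>>> arm_command(
  series=[
    [0, 0, 0.001, 0],
    [0, 0, 0.002, 0],
    [0, 0, 0.003, 0],
    [0, 0, 0.004, 0],
    [0, 0, 0.004, 0],
  ],
)

```text
time: 25.0
ee_pos: [0.615, 0.0358, 0.063]
tcp_rot: [-179.9, -2.3, 81.3]
wrist_force: [-2.7, 1.0, 12.0]
opening: 0.0482
grasp_force: 73.6
```

The tool centred itself on (0.615, 0.0358), which matches the contact estimate for the jar, and the rim is around the neck with bead resistance. Press on.

>>> arm_command(
  series=[
    [0, 0, 0.001, 0],
    [0, 0, 0.002, 0],
    [0, 0, 0.003, 0],
    [0, 0, 0.004, 0],
    [0, 0, 0.005, 0],
  ],
)

```text
time: 25.5
ee_pos: [0.6139, 0.0357, 0.0553]
tcp_rot: [-179.7, -2.2, 81.3]
wrist_force: [-0.1, 0.2, -1.6]
opening: 0.048
grasp_force: 72.7
```

>>> arm_command(
  series=[
    [0, 0, 0.001, 0],
    [0, 0, 0.002, 0],
    [0, 0, 0.003, 0],
    [0, 0, 0.004, 0],
    [0, 0, 0.005, 0],
  ],
)

```text
time: 26.0
ee_pos: [0.6142, 0.0358, 0.0507]
tcp_rot: [-179.8, -2.2, 81.3]
wrist_force: [-0.6, -0.3, -0.0]
opening: 0.0476
grasp_force: 72.8
```

Clicked (resistance gone). Go on to the shoulder.

>>> arm_command(
  series=[
    [0, 0, 0.001, 0],
    [0, 0, 0.002, 0],
    [0, 0, 0.003, 0],
    [0, 0, 0.004, 0],
    [0, 0, 0.004, 0],
  ],
)

```text
time: 26.5
ee_pos: [0.6143, 0.0359, 0.0498]
tcp_rot: [-179.9, -2.3, 81.3]
wrist_force: [-9.8, -1.5, 20.1]
opening: 0.048
grasp_force: 75.1
```

>>> arm_command(
  series=[
    [0, 0, 0.001, 0],
    [0, 0, 0.002, 0],
    [0, 0, 0.002, 0],
    [0, 0, 0.002, 0],
    [0, 0, 0.002, 0],
  ],
)

```text
time: 27.0
ee_pos: [0.6143, 0.0359, 0.0497]
tcp_rot: [-179.9, -2.3, 81.3]
wrist_force: [-15.5, -2.9, 33.4]
opening: 0.0479
grasp_force: 76.5
```

>>> arm_command(
  series=[
    [0, 0, -0.001, 0],
    [0, 0, -0.001, 0],
    [0, 0, -0.001, 0],
    [0, 0, -0.001, 0],
    [0, 0, -0.001, 0],
  ],
)

```text
time: 27.5
ee_pos: [0.6143, 0.0359, 0.0497]
tcp_rot: [-179.9, -2.3, 81.3]
wrist_force: [-11.3, -2.4, 26.9]
opening: 0.0475
grasp_force: 75.7
```

```bash
python3 -c "
from h import *
c=bot.camera('side');to(.6143,.0359,.0497,81)
cv2.imwrite('pics/s7.png',cv2.resize(c['color'][180:255,200:300],(800,600),interpolation=cv2.INTER_CUBIC))
"
```

```text
shift [-0. -0.  0.] turn 0.005 | at [0.6143 0.0359 0.0497] [-179.9   -2.3   81.3] F [-11.8  -2.2  26.7] op 0.0475 t 27.55
```

View pics/s7.png

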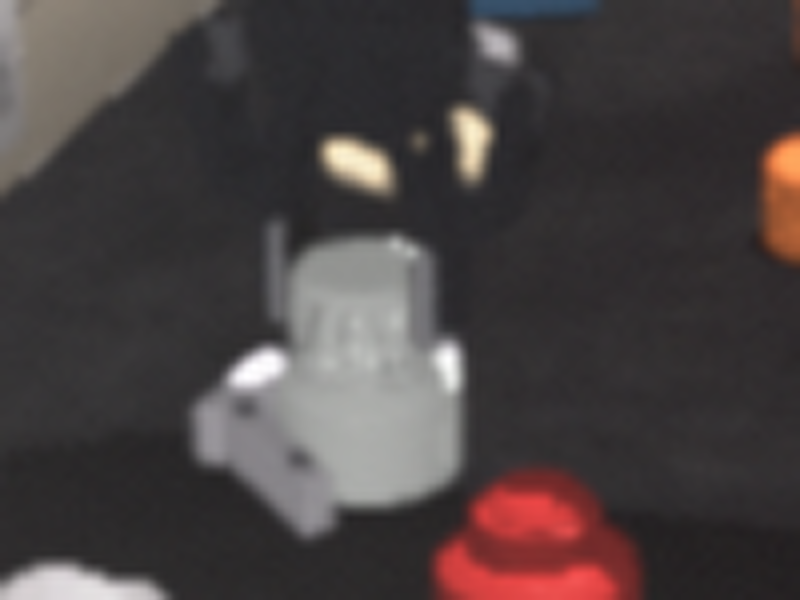

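The cap (365,310) sits flush on the shoulder of the upright jar in the stop, held with about 27 N of press. Hand in.

```bash
python3 -c "
from h import *
print(bot.job_done())"
```

```text
the job is handed in; nothing more can be done
None
```

The jar is home in the V-stop and the cap is clicked on and flush. I handed in at 27.6 s, still pressing the cap down with about 27 N; no verdict came back. Early on, the last joint hit its limit and dragged the gripped jar about 58 mm sideways, but it stayed upright and I re-centred it.

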